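Set and lock the stop slide of a seal-engraving bed

TASK

Set up the engraving bed: nudge the stiff stop slide (blue plate) along its track until its blue lines meet the blue mark lines, without going past. Then lock it: turn the brass castle nut clockwise until its red tooth reaches the red snug line, and a little further, only to the first position where a pair of its slots lines up with the slot of the dark steel stud; let go of the nut, take the key with the red grip from its wooden rest and lay it all the way down in the lined-up slots, upright and centred on the nut. Leave the seal stones, jar, brush, mallet and everything else where they are.

Things in the scene. Friction and masses are not known exactly. Their poses are not given: they have to be found in the camera images.
- bed: Engraving bed, fixed to the table: dark wooden foot 240 x 260 x 12 mm with an aluminium plate 220 x 240 mm, plate top 30 mm above the table. Origin: centre of its underside; z up. The slide's track runs along its y axis at x = -55 mm (slide centre at y = joint value - 70 mm); the castle nut stands at x = +50 mm, y = 0. Its place and yaw vary.
- slide (a joint): Position of the stop slide in m, growing towards the bed's +y; travel 0 to 0.12. At 0.080 the blue lines on the slide meet the blue mark lines on the bed's plate on both sides of the track. It starts 35 to 75 mm short of the mark. Stiff: 6 N of dry friction; stays where it is left.
- stop_plate (a point): Centre of the slide's blue upright plate, 71.5 mm above the table; axes of the bed. Plate: 44 mm (x) x 10 mm (y) x 45 mm high, from 50 to 95 mm above the table. It stands on the middle of a steel block 44 x 60 (y) mm whose top is 50 mm above the table. Push the plate's -y face to move the slide towards the mark.
- slide_mark (a point): Point on the bed's plate, on the track's centre line, level with the two blue mark lines; the slide is set when the stop plate's centre is exactly above it (same y in the bed's frame).
- nut (a joint): Angle of the brass castle nut in rad; grows clockwise seen from above, which tightens. 0: snug, its red tooth points along the red line on the bed's plate beside it. Starts at -1.2 to -0.6. Opposite slots line up with the stud's slot at 0.30 (the first after snug) and every 1.047 either way. Takes 0.2 to 0.4 N m, more as it tightens; stays where it is left.
- nut_top (a point): On the nut's vertical axis, 80 mm above the table, top of its teeth. Hexagon 54 mm across flats, 62 over corners, 40 to 66 mm above the table; on it six teeth (53 mm over all, 14 mm high, one red) and six open slots 12.5 mm wide, floors 66 mm up. Corners lie below the teeth, flats below the slots: at joint 0.30 two flats face along the bed's y. Below it a 64 mm washer.
- stud_slot (a point): On the nut's axis, at the height of the slots' floor (66 mm above the table); orientation of the bed. The dark steel stud inside the nut (25 mm wide, top 80 mm above the table) has one slot right across it, 12.5 mm wide, open above, running along the bed's y axis. Does not turn.
- key: Locking key, 0.1 to 0.2 kg: brass bar 110 mm long (its x axis), 8 mm wide, 16 mm high, with an upright red grip in the middle above it, 36 mm (x) x 12 mm (y), from 16 to 56 mm above the bar's underside. Origin: centre of the bar's underside; z up. It stands in its rest, in line with the groove. Seated in the nut, its origin is at stud_slot and its x axis along the bed's y (either way round).
- key_rest: Wooden block 130 (x) x 60 x 32 mm high with a groove along its x axis, 11.5 mm wide, floor 16 mm above the table. Origin: centre of its underside. It is on the robot's left or right, the stone tray on the other side.
- stone_tray: Low plywood tray 130 x 100 x 25 mm with two seal stones in it.
- stone_a: reddish seal stone, 28 x 28 x 65 mm with a small knob, standing in the stone tray
- stone_b: buff seal stone, 28 x 28 x 65 mm with a small knob, standing in the stone tray
- bed_stone: yellow-brown seal stone, 30 x 30 x 55 mm with a small knob, standing on the bed's plate at the +y end of the slide's track (when the slide is on its mark its steel block ends about 38 mm short of the stone)
- paste_jar: blue and white seal-paste jar, 73 mm wide, 45 mm high
- mallet: hammer lying on the table, 200 mm long
- dust_brush: brush lying on the table, 170 mm long
- big_seal: black seal, 50 x 50 x 90 mm with a knob on top (about 130 mm in all), standing on the table
Things that resemble listed ones, but are neither listed nor needed, are in the scene too. Of the things shaped like the key, the brass one is meant.

How it is judged:
By the outcome, as a careful person would: the job done as asked, in the order asked, and still so for the second after the job is handed in, with the robot touching nothing.
It also fails if it takes over 72 s, if anything falls off the work surface, if the arm or the gripper's body presses on something with over 40 N, if the wrist force passes 120 N, or if a joint passes its speed limit or range.

ROBOT

A 7-joint arm with a two-finger parallel gripper is mounted at the origin on the work surface. World frame = base frame: x ahead of the robot, y to its left, z up, the work surface at z = 0. Lengths are in m, angles in rad, forces in N, time in s.
With the tool pointing down it reaches from about 0.35 to 0.9 m from the base axis. Payload 19.9 kg.
Tool frame: the origin (TCP) lies at the very end of the fingers, on their centre line; the grasp point (between the pads) lies 19 mm behind it; z points along the fingers, y is the line along which they close (so a half turn about z gives the same grasp; the last joint's range is limited). The gripper opens to 85 mm and grips with 20 to 120 N. Pads are 22 mm wide; open, the fingers measure 114 mm over their backs; the gripper's body (76 mm by 85 mm) begins 54 mm behind the grasp point. The pads swing forward as they close: fully open they stand 13 mm farther back than shut.
Start: joints at [-1.165, 0.417, -0.01, 1.614, 0.005, 1.111, -0.053], TCP at [0.271, 0.563, 0.231] pointing down, gripper open.
Joint ranges: [-2.81, 2.81], [-0.39, 2.02], [-1.27, 1.25], [0.06, 2.57], [-1.19, 4.33], [0.19, 2], [-2.82, 2.82]. Speed limits (rad/s): [1.89, 1.89, 2.39, 2.39, 3.01, 3.01, 3.01].

INTERFACE

Orientations are given as a unit quaternion [x, y, z, w].
In Python, from plant import read_state, snapshot, get_calibration, close_job gives the robot as it stands.
- The arm moves only by the tool carry_out, never from a script. Its argument "targets" is one flat list of numbers, 5 for each row, row after row: the finger opening in mm, from 0 to 85.4, then the shift along the tool's x, y, z in mm, then the turn about the tool's z in degrees. A call has 1 to 20 rows; each row is the pose to reach, as a shift and turn from the pose commanded when the call began, along the tool's axes at that moment; what a row does not reach only later rows make up. A row lasts 1/10 s, in which the tool goes at most 50 mm and 8.59 degrees, less where a joint would pass 70% of its speed; a pose out of reach is approached as far as the arm can. A call with a gripper value outside its range is refused whole. The fingers move at their own pace and stop on an object; "grip_force" is the grip in N (left out, the last holds). Time passes only in rows, so rows that repeat a pose let the fingers close. It gives the time, the measured TCP pose, the force, the opening and the grip force at its end, in the units of the state.
- read_state(): the state, without advancing time (a new reading comes with each control period).
- snapshot(name): name is "scene" or "top"; returns (picture, depth): 480x640x3 uint8, blue, green, red; 480x640 float32, m along the optical axis (not along the pixel's ray), 0 where there is no reading.
- get_calibration(name): a dict with "K" (3x3 intrinsics, pixels), "D" ([k1, k2, p1, p2, k3] as OpenCV has them; the pictures are not rectified), "R" (3x3) and "t" (3): a world point X has camera coordinates R X + t. Camera axes: x right, y down, z forward; pixel columns grow to the right and rows downward; lengths in m; the calibration is good to about 2 mm. A picture is of the moment at which its call begins. get_calibration takes no time and is no camera call.
- close_job(): hands the job in; it is judged then, once.
The state is a dict: "clock": time; "qpos": joint angles; "joint_velocities": joint speeds; "joint_torque": joint torques, N m; "eef_pos": TCP position; "tool_rot": TCP orientation; "ft_force": force on the tool from outside, world axes, zero at the start; "moment": the same for the moment, N m; "width": opening from 0.0 (shut) to 1.0 (fully open); "grip_force": force on a finger pad.
Only numpy, scipy, OpenCV 4.12 (cv2) and the standard library are available. Lean on these libraries where they do the work, as an engineer would, in place of code of your own. Each camera call takes 0.05 s, during which the arm holds its last target. There are 200 camera calls.

## Working session

There is one attempt and no reset: what is moved stays moved. The work goes in short steps, Python scripts to look and compute and a tool call to move; the robot and the scene stay as the last step left them, time stands still between calls to the robot, and variables do not carry over. Pictures are saved under pics/ and viewed, at most 13 in all, crops included, and the job is handed in when it is done.

Besides the shell and the picture viewer there is one more tool, called after "Request:" as name(argument=value, ...), one argument or row to a line, values as JSON. carry_out: Moves the arm, as the interface text tells. Its arguments: {"type":"object","properties":{"targets":{"type":"array"},"grip_force":{"type":"number"}},"required":["targets"]}

```bash
mkdir -p pics
cat > h.py <<'E'
import numpy as np, cv2
from plant import *
def shot(n):
    im,d=snapshot(n); return im,d,get_calibration(n)
def ray(c,uv,z):
    uv=np.array(uv,float).reshape(-1,1,2)
    n=cv2.undistortPoints(uv,np.array(c["K"],float),np.array(c["D"],float)).reshape(-1,2)
    R=np.array(c["R"]);t=np.array(c["t"]);o=-R.T@t
    d=np.c_[n,np.ones(len(n))]@R
    return o+d*((z-o[2])/d[:,2])[:,None]
def proj(c,X):
    R=np.array(c["R"]);return cv2.projectPoints(np.array(X,float).reshape(-1,3),cv2.Rodrigues(R)[0],np.array(c["t"],float),np.array(c["K"],float),np.array(c["D"],float))[0].reshape(-1,2)
E
python3 - <<'E'
from h import *
for n in("top","scene"):
    im,d,c=shot(n); cv2.imwrite(f"pics/{n}0.png",im); np.save(n+"0.npy",d); print(n,-np.array(c["R"]).T@np.array(c["t"]),np.array(c["R"])[2],c["K"][0])
print(read_state())
E
```

```text
top [0.36385123 0.06270814 0.99539291] [ 0.11175818  0.0155323  -0.99361404] [441.72130272   0.         315.53808536]
scene [1.52943399 0.52455098 0.82616296] [-0.76450384 -0.35004501 -0.54129693] [568.92739164   0.         320.94798515]
{'clock': 0.1, 'qpos': array([-1.16448482,  0.41790931, -0.01032019,  1.61407365,  0.00469638,
        1.11070201, -0.05303082]), 'joint_velocities': array([-1.69283997e-04, -2.08291330e-03,  8.42093277e-04,  1.16768720e-03,
        3.17436089e-04, -2.19556380e-04, -2.77774753e-05]), 'joint_torque': array([ 3.02052489e-03, -8.65843821e+01,  6.81016725e-01, -4.35632336e+01,
        1.92612887e-02,  5.18491041e-03, -8.18269109e-05]), 'eef_pos': array([0.27049115, 0.56310941, 0.2307428 ]), 'tool_rot': array([ 2.22043867e-01,  9.75036530e-01, -5.27801691e-04, -8.22613594e-05]), 'ft_force': array([ 0.20919721, -0.48590956,  0.78936144]), 'moment': array([-0.04396826, -0.02116081, -0.06893411]), 'grip_force': 0.0, 'width': 1.0012738667049583}
```

View pics/top0.png

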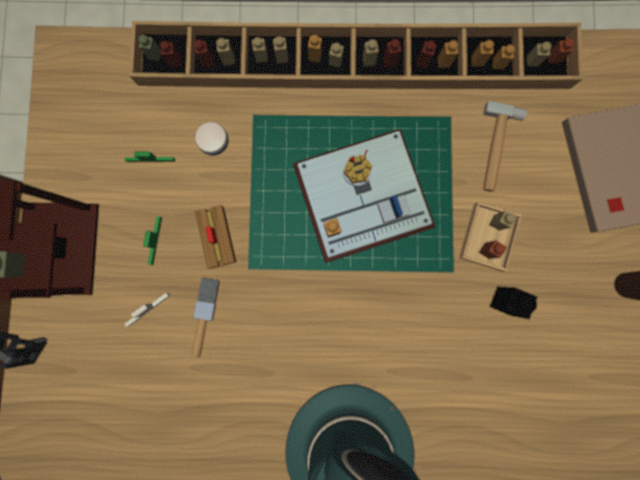

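View pics/scene0.png

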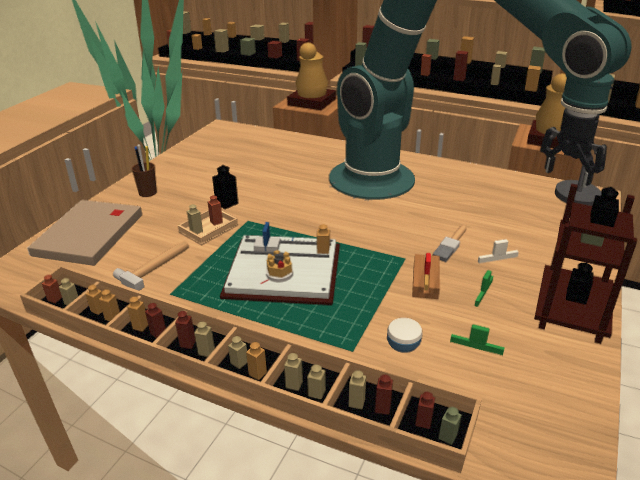

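The top view shows the bed centred near (365,195), nut at (358,168), blue plate at (397,207), bed stone at (333,227) and the brass key in its rest at (212,237). The other key-like things are green and white decoys.

```bash
cat > m.py <<'E'
from h import *
im,d,c=shot("top")
hsv=cv2.cvtColor(im,cv2.COLOR_BGR2HSV)
def big(m,x0,x1,y0,y1,hull=False):
    z=np.zeros(m.shape,np.uint8); z[y0:y1,x0:x1]=m[y0:y1,x0:x1]*255
    cs,_=cv2.findContours(z,cv2.RETR_EXTERNAL,cv2.CHAIN_APPROX_NONE)
    return max(cs,key=cv2.contourArea)
H,S,V=[hsv[...,i].astype(int) for i in range(3)]
# dark-red foot + plate = not green mat
mat=((H>65)&(H<95)&(S>90))
ct=big(~mat,256,446,122,266)
P=ray(c,ct.reshape(-1,2),0.012)[:,:2]
# foot
r=cv2.minAreaRect(P.astype(np.float32)); print("foot",r)
ct=big((S<50)&(V>120),290,440,122,266)
P=ray(c,cv2.convexHull(ct).reshape(-1,2),0.03)[:,:2].astype(np.float32)
r=cv2.minAreaRect(P); print("plate",r)
# blue
m=(H>100)&(H<130)&(S>120)&(V>50); ct=big(m,380,425,185,230); print("blue px",cv2.boundingRect(ct)); print(ray(c,ct.reshape(-1,2).mean(0),0.095))
# key rest
m=(d>0)
wood=(H<25)&(S>100)&(V<140)
ct=big(wood,190,240,200,274); P=ray(c,cv2.convexHull(ct).reshape(-1,2),0.032)[:,:2].astype(np.float32); print("rest",cv2.minAreaRect(P))
red=((H<6)|(H>174))&(S>170)&(V>120)
ct=big(red,190,240,200,274); print("grip",cv2.boundingRect(ct)); P=ray(c,ct.reshape(-1,2),0.072)[:,:2].astype(np.float32); print(cv2.minAreaRect(P),cv2.contourArea(ct))
a=cv2.resize(im[125:265,285:445],None,fx=4,fy=4,interpolation=cv2.INTER_CUBIC)
b=cv2.resize(im[200:275,190:240],None,fx=3,fy=3,interpolation=cv2.INTER_CUBIC)
o=np.zeros((560,800,3),np.uint8); o[:,:640]=a; o[:225,640:790]=b
cv2.imwrite("pics/crop1.png",o)
E
python3 m.py
```

```text
foot ((0.551510214805603, -0.02567802369594574), (0.24449345469474792, 0.2662527561187744), 19.461793899536133)
plate ((0.5519593358039856, -0.027418360114097595), (0.2203071266412735, 0.24010300636291504), 18.88899803161621)
blue px (392, 196, 10, 20)
[[ 0.51405751 -0.08812919  0.095     ]]
rest ((0.4505288004875183, 0.29825589060783386), (0.1356940120458603, 0.07088051736354828), 15.438761711120605)
grip (206, 227, 8, 16)
((0.4510190188884735, 0.3000454604625702), (0.03343883156776428, 0.010641311295330524), 13.662776947021484) 60.5
```

View pics/crop1.png

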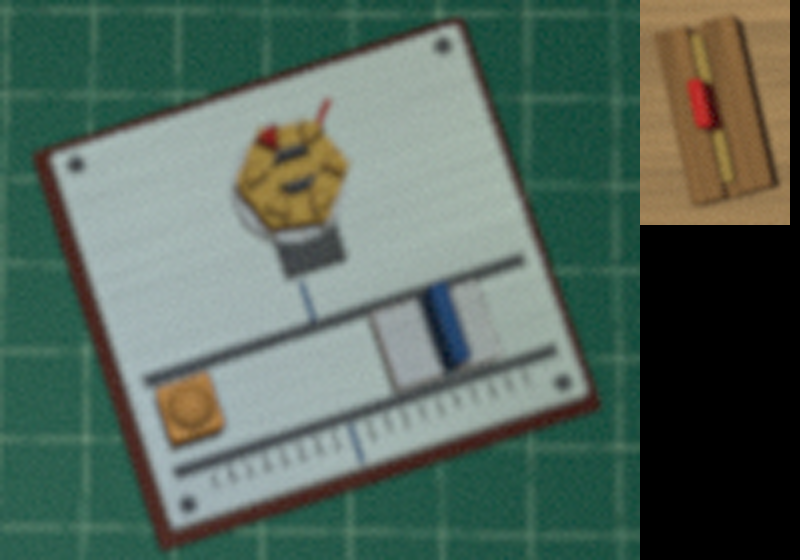

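The crop shows the nut with its red tooth at (268,135) and the red snug line at (325,110). The mark lines are at (308,300) and (355,440), and the slide lies to their right. I'll cross-check with the scene camera and work out the first move.

```bash
cat >> h.py <<'E'
def masks(im):
    h=cv2.cvtColor(im,cv2.COLOR_BGR2HSV).astype(int);return h[...,0],h[...,1],h[...,2]
def big(m,x0,x1,y0,y1):
    z=np.zeros(m.shape,np.uint8); z[y0:y1,x0:x1]=m[y0:y1,x0:x1]*255
    return max(cv2.findContours(z,cv2.RETR_EXTERNAL,cv2.CHAIN_APPROX_NONE)[0],key=cv2.contourArea)
def isred(H,S,V): return ((H<6)|(H>174))&(S>150)&(V>90)
def rel(p,yaw):
    "shift (mm) in tool axes from the present TCP to p, and turn (deg, cw+) to bring tool y to world angle yaw"
    from scipy.spatial.transform import Rotation as R
    s=read_state(); M=R.from_quat(s["tool_rot"]).as_matrix()
    y=np.degrees(np.arctan2(M[1,1],M[0,1])); t=(y-yaw+90)%180-90
    return np.round(M.T@(np.array(p)-s["eef_pos"])*1000,1),round(t,1)
BED=np.array([.552,-.0274]);YAW=np.radians(18.9)
def bed(x,y,z,C=None):
    c,s=np.cos(YAW),np.sin(YAW);return np.r_[BED+[c*x-s*y,s*x+c*y],z]
def inbed(p):
    c,s=np.cos(YAW),np.sin(YAW);d=np.array(p)[...,:2]-BED;return np.c_[d@[c,s],d@[-s,c]]
E
python3 - <<'E'
from h import *
im,d,c=shot("scene");H,S,V=masks(im)
ct=big((S<60)&(V>110),220,345,225,305)
P=ray(c,cv2.convexHull(ct).reshape(-1,2),.03)[:,:2].astype(np.float32);print("plate scene",cv2.minAreaRect(P))
ct=big(isred(H,S,V),405,445,245,300);P=ray(c,ct.reshape(-1,2),.072);print("grip scene",cv2.boundingRect(ct),P.min(0),P.max(0),ray(c,ct.reshape(-1,2).mean(0),.055))
im,d,c=shot("top");H,S,V=masks(im)
ct=big(isred(H,S,V)&(V>60),340,362,150,170);print("tooth",cv2.boundingRect(ct),inbed(ray(c,ct.reshape(-1,2).mean(0),.08))*1000)
ct=big(((H<8)|(H>170))&(S>70),362,372,144,160);print("line",cv2.boundingRect(ct),inbed(ray(c,ct.reshape(-1,2).mean(0),.03))*1000)
m=(H<32)&(H>12)&(S>100);ct=big(m,335,375,145,190);print("nut",inbed(ray(c,cv2.minEnclosingCircle(ct)[0],.07))*1000)
m=(H>95)&(H<130)&(S>60)
for n,b in dict(mark1=(358,366,194,208),mark2=(370,378,230,244),plate=(385,410,190,222)).items():
    ct=big(m,*b);p=ct.reshape(-1,2);print(n,len(p),[inbed(ray(c,p.mean(0),z))*1000 for z in(.03,.095)])
print("push start",rel(bed(-.055,-.090,.15),np.degrees(YAW)),rel(bed(-.055,-.090,.060),0))
E
```

```text
plate scene ((0.5602962374687195, -0.022728294134140015), (0.2409779578447342, 0.24202120304107666), 18.75734519958496)
grip scene (425, 253, 6, 21) [0.43742153 0.29483347 0.072     ] [0.51699424 0.32003045 0.072     ] [[0.45415349 0.3036565  0.055     ]]
tooth (350, 158, 4, 4) [[68.07697678  8.09701032]]
line (365, 151, 2, 4) [[ 85.39608977 -32.94905874]]
nut [[48.48097611  0.16204139]]
mark1 1 [array([[-23.38489338,   9.26972173]]), array([[-31.83026316,  18.48889131]])]
mark2 1 [array([[-100.15592899,    9.89119721]]), array([[-103.43229737,   19.06852278]])]
plate 47 [array([[-49.6301125 , -58.46991663]]), array([[-56.30838908, -44.68983052]])]
push start (array([-533.4, -513.3,   81.3]), np.float64(45.4)) (array([-533.4, -513.2,  171.3]), np.float64(64.3))
```

Request:
carry_out(
  targets=[0, -533, -513, 20, 45.4, 0, -533, -513, 20, 45.4, 0, -533, -513, 20, 45.4, 0, -533, -513, 20, 45.4, 0, -533, -513, 20, 45.4, 0, -533, -513, 20, 45.4, 0, -533, -513, 20, 45.4, 0, -533, -513, 20, 45.4, 0, -533, -513, 20, 45.4, 0, -533, -513, 20, 45.4, 0, -533, -513, 20, 45.4, 0, -533, -513, 20, 45.4, 0, -533, -513, 20, 45.4, 0, -533, -513, 20, 45.4, 0, -533, -513, 20, 45.4, 0, -533, -513, 20, 45.4, 0, -533, -513, 20, 45.4, 0, -533, -513, 20, 45.4],
)

```text
clock: 2.05
eef_pos: [0.5288, -0.1288, 0.2112]
tool_rot: [0.581, 0.814, 0.0, -0.0]
ft_force: [-0.2, 0.3, -0.3]
width: -0.0
grip_force: 0.0
```

Run:
```python
from h import *
s=read_state();print(s["eef_pos"],s["tool_rot"],s["qpos"],s["ft_force"])
print(rel(bed(-.055,-.090,.062),np.degrees(YAW)),rel(bed(-.055,-.006,.062),np.degrees(YAW)))
im,d,c=shot("top");cv2.imwrite("pics/t2.png",im)
im,d,c=shot("scene");cv2.imwrite("pics/s2.png",cv2.resize(im[170:310,200:360],None,fx=4,fy=4))
```

```text
[ 0.52877016 -0.12875783  0.21119057] [ 5.80616353e-01  8.14177235e-01  6.91874690e-05 -2.74912173e-04] [-0.27614495  0.33027723  0.56067468  1.85248861 -0.20462144  1.0164804
  0.70052628] [-0.19951845  0.28859002 -0.29223469]
(array([ -1.7,  -0.2, 149.2]), np.float64(0.1)) (array([ 82.3,   0. , 149.2]), np.float64(0.1))
```

View pics/s2.png

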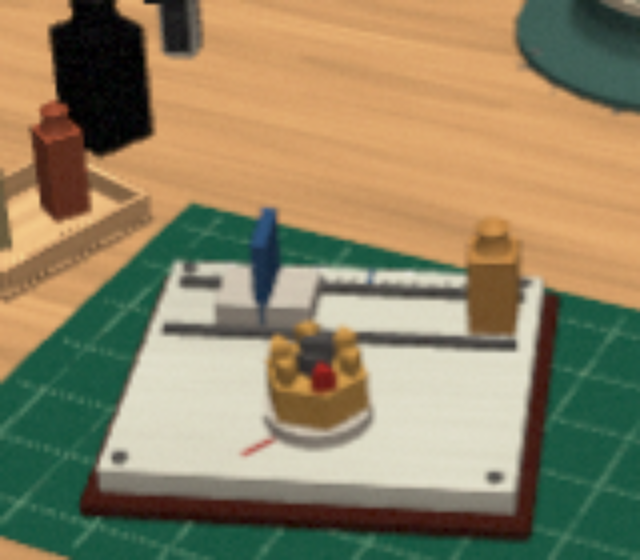

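The scene crop shows the blue plate at (265,255), clear of obstacles, with the red tooth at (322,376) and the snug line at (258,447).

Request:
carry_out(
  targets=[0, 0, 0, 50, 0, 0, 0, 0, 100, 0, 0, 0, 0, 135, 0, 0, 0, 0, 149, 0, 0, 0, 0, 149, 0, 0, 10, 0, 149, 0, 0, 15, 0, 149, 0, 0, 18, 0, 149, 0, 0, 21, 0, 149, 0, 0, 24, 0, 149, 0, 0, 27, 0, 149, 0, 0, 30, 0, 149, 0, 0, 33, 0, 149, 0, 0, 36, 0, 149, 0, 0, 39, 0, 149, 0, 0, 39, 0, 149, 0],
)

```text
clock: 3.75
eef_pos: [0.5166, -0.0933, 0.0626]
tool_rot: [0.581, 0.814, -0.0, 0.001]
ft_force: [2.2, -2.7, 2.7]
width: -0.0
grip_force: 1.7
```

Run:
```python
from h import *
s=read_state();print(inbed(s["eef_pos"])*1000,s["eef_pos"][2],s["ft_force"])
```

```text
[[-54.83734791 -50.90094379]] 0.06263112430158918 [ 2.17887062 -2.71926239  2.71470365]
```

Request:
carry_out(
  targets=[0, 4, 0, 0, 0, 0, 8, 0, 0, 0, 0, 12, 0, 0, 0, 0, 16, 0, 0, 0, 0, 20, 0, 0, 0, 0, 24, 0, 0, 0, 0, 28, 0, 0, 0, 0, 31, 0, 0, 0, 0, 34, 0, 0, 0, 0, 34, 0, 0, 0],
)

```text
clock: 4.75
eef_pos: [0.5055, -0.061, 0.0626]
tool_rot: [0.581, 0.814, 0.0, 0.0]
ft_force: [1.6, -3.8, 3.4]
width: 0.002
grip_force: 1.6
```

Run:
```python
from h import *
s=read_state();print(inbed(s["eef_pos"])*1000,s["eef_pos"][2],s["ft_force"])
im,d,c=shot("top");a=cv2.resize(im[180:250,335:435],None,fx=4,fy=4,interpolation=cv2.INTER_CUBIC)
im,d,c=shot("scene");b=cv2.resize(im[210:270,240:340],None,fx=4,fy=4,interpolation=cv2.INTER_CUBIC)
cv2.imwrite("pics/p3.png",np.vstack([a,b]))
```

```text
[[-54.82288322 -16.70489932]] 0.06256782801339174 [ 1.55533371 -3.84568391  3.40328226]
```

View pics/p3.png

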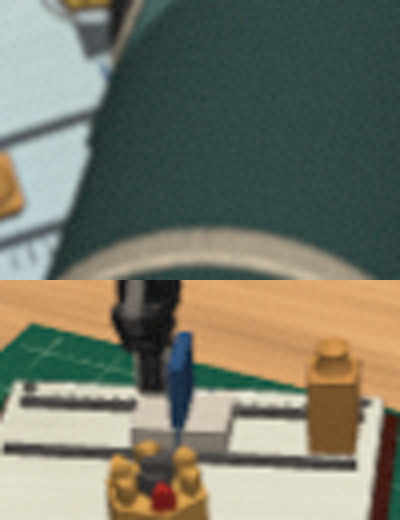

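The lower crop shows the fingertip pressing on the plate at (180,380). The arm hides the slide from the top camera, so I'll back off and measure.

Request:
carry_out(
  targets=[0, -12, 0, 0, 0, 0, -14, 0, -40, 0, 0, -40, 0, -90, 0, 0, -90, 0, -140, 0, 0, -140, 0, -150, 0, 0, -190, 0, -150, 0, 0, -230, 0, -150, 0, 0, -230, 0, -150, 0],
)

```text
clock: 5.65
eef_pos: [0.5793, -0.2844, 0.2124]
tool_rot: [0.583, 0.813, -0.001, 0.0]
ft_force: [-1.1, 0.3, 0.1]
width: 0.001
grip_force: 0.0
```

```bash
cat > sl.py <<'E'
from h import *
im,d,c=shot("top");H,S,V=masks(im)
m=(H>95)&(H<130)&(S>60)
def line(x,ys,z):
    pass
# work in a rectified bed-frame picture (0.5 mm/px) at the given height
def rect(z,x0,x1,y0,y1,k=2):
    xs=np.arange(x1,x0,-1/k)/1000; ys=np.arange(y1,y0,-1/k)/1000
    g=np.array([bed(x,y,z) for x in xs for y in ys]);p=proj(c,g).reshape(len(xs),len(ys),2).astype(np.float32)
    return cv2.remap(im,p,None,cv2.INTER_CUBIC),ys*1000
def prof(z,x0,x1,y0,y1):
    r,ys=rect(z,x0,x1,y0,y1);r=r.astype(float);b=(r[...,0]-r[...,2]).mean(0);b=np.clip(b-np.median(b)-6,0,None);return (b*ys).sum()/b.sum() if b.sum()>0 else None,b.max()
print("mark",prof(.03,-27,-14,0,25),prof(.03,-100,-88,0,22))
r,ys=rect(.095,-75,-35,-40,50);b=(r[...,0].astype(float)-r[...,2]).mean(0);i=b>b.max()/2
print("plate top blue at z95: y",ys[i].min(),ys[i].max())
r,ys=rect(.05,-75,-35,-40,50);b=(r[...,0].astype(float)-r[...,2]).mean(0);i=b>b.max()/2
print("at z50: y",ys[i].min(),ys[i].max())
a=rect(.03,-110,-5,-75,75,4)[0];e=rect(.05,-85,-25,-75,75,4)[0]
cv2.imwrite("pics/sl%d.png"%int(read_state()["clock"]),np.hstack([a[:, :600]]) if 0 else np.vstack([a,e])[:600])
E
python3 sl.py; ls pics
```

```text
mark (np.float64(9.714973730297721), np.float64(12.557692307692307)) (np.float64(9.527508090614887), np.float64(14.541666666666671))
plate top blue at z95: y -4.0 5.0
at z50: y -11.5 -1.5
crop1.png
p3.png
s2.png
scene0.png
sl5.png
t2.png
top0.png
```

View pics/sl5.png

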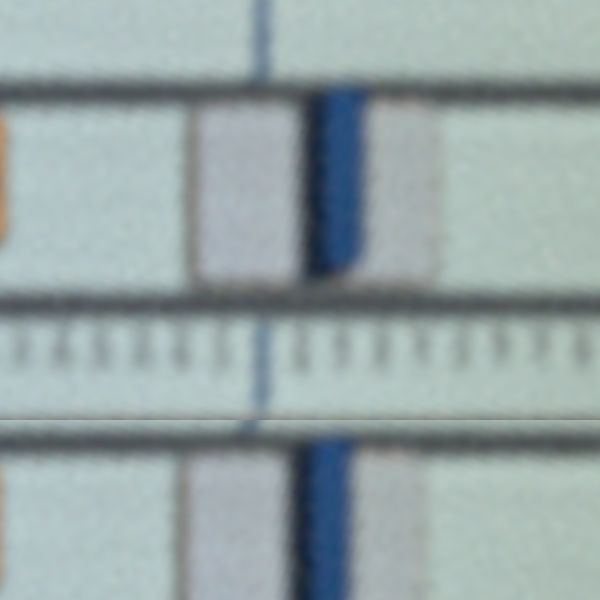

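Rectified at 4 px/mm, the mark lines are at x≈260 (y≈9.7) and the slide block spans about 185–430, so it is roughly 10 mm short. I'll push 8 mm further and re-measure.

Request:
carry_out(
  targets=[0, 50, 0, 0, 0, 0, 100, 0, 0, 0, 0, 150, 0, 10, 0, 0, 190, 0, 40, 0, 0, 212, 0, 85, 0, 0, 214, 0, 130, 0, 0, 215, 0, 150, 0, 0, 218, 0, 150, 0, 0, 224, 0, 150, 0, 0, 228, 0, 150, 0, 0, 231, 0, 150, 0, 0, 234, 0, 150, 0, 0, 236, 0, 150, 0, 0, 238, 0, 150, 0, 0, 238, 0, 150, 0],
)

```text
clock: 7.2
eef_pos: [0.5036, -0.0535, 0.0635]
tool_rot: [0.581, 0.814, 0.001, 0.001]
ft_force: [1.0, -4.0, 3.2]
width: -0.002
grip_force: 2.1
```

Run:
```python
from h import *
s=read_state();print(inbed(s["eef_pos"])*1000,s["eef_pos"][2],s["ft_force"])
```

```text
[[-54.29691393  -9.02809971]] 0.06354499589512365 [ 0.95946084 -3.95563419  3.24871763]
```

Request:
carry_out(
  targets=[0, -12, 0, 0, 0, 0, -14, 0, -40, 0, 0, -40, 0, -90, 0, 0, -90, 0, -140, 0, 0, -140, 0, -150, 0, 0, -190, 0, -150, 0, 0, -230, 0, -150, 0, 0, -230, 0, -150, 0],
)

```text
clock: 8.0
eef_pos: [0.577, -0.2768, 0.2131]
tool_rot: [0.583, 0.812, -0.001, 0.001]
ft_force: [-1.1, 1.3, 0.6]
width: 0.004
grip_force: 0.0
```

```bash
cat >> sl.py <<'E'
r,ys=rect(.05,-73,-37,-50,60);g=cv2.GaussianBlur(r,(0,0),2).mean(0)
print("z50 profile"); 
for y,v in list(zip(ys,g))[::3]: print(round(y,1),v.astype(int),end=" ")
E
python3 sl.py
```

```text
mark (np.float64(9.776882993841781), np.float64(11.75)) (np.float64(9.645234182415775), np.float64(14.208333333333336))
plate top blue at z95: y 3.5 12.5
at z50: y -3.5 6.0
z50 profile
60.0 [197 196 178] 58.5 [197 197 178] 57.0 [198 197 178] 55.5 [198 197 179] 54.0 [197 196 178] 52.5 [197 196 178] 51.0 [197 197 179] 49.5 [197 197 178] 48.0 [197 197 178] 46.5 [197 196 178] 45.0 [197 197 179] 43.5 [197 197 179] 42.0 [193 193 175] 40.5 [179 179 164] 39.0 [158 159 149] 37.5 [145 146 140] 36.0 [150 149 145] 34.5 [168 163 157] 33.0 [182 174 166] 31.5 [187 179 169] 30.0 [187 179 169] 28.5 [186 178 168] 27.0 [186 178 168] 25.5 [186 179 168] 24.0 [185 179 168] 22.5 [185 179 168] 21.0 [185 178 168] 19.5 [185 179 169] 18.0 [186 180 169] 16.5 [186 180 170] 15.0 [183 177 167] 13.5 [172 166 156] 12.0 [148 142 133] 10.5 [114 107  99] 9.0 [81 71 63] 7.5 [67 50 38] 6.0 [75 49 30] 4.5 [95 60 33] 3.0 [112  70  37] 1.5 [119  75  39] 0.0 [120  77  41] -1.5 [119  81  51] -3.0 [125  97  75] -4.5 [138 123 109] -6.0 [157 150 140] -7.5 [171 169 159] -9.0 [178 177 167] -10.5 [180 178 168] -12.0 [180 178 168] -13.5 [178 177 167] -15.0 [177 176 166] -16.5 [177 176 166] -18.0 [177 176 167] -19.5 [175 176 166] -21.0 [174 175 166] -22.5 [174 177 167] -24.0 [179 183 170] -25.5 [185 190 174] -27.0 [189 194 176] -28.5 [190 196 178] -30.0 [190 196 178] -31.5 [190 195 177] -33.0 [189 195 177] -34.5 [189 195 177] -36.0 [189 195 177] -37.5 [188 195 176] -39.0 [188 194 176] -40.5 [188 194 176] -42.0 [188 194 176] -43.5 [187 194 176] -45.0 [187 193 176] -46.5 [186 193 176] -48.0 [187 193 176] -49.5 [187 193 176]
```

Run:
```python
from h import *
im,d,c=shot("scene")
def grid(P,sh):
    p=proj(c,P).reshape(*sh,2).astype(np.float32);return cv2.remap(im,p,None,cv2.INTER_CUBIC).astype(float)
ys=np.arange(30,-20,-1.)/1000
def show(n,r):
    print(n);print(" ".join(f"{y*1000:.0f}:{v[0]:.0f}/{v[1]:.0f}/{v[2]:.0f}" for y,v in zip(ys,r.mean(0))))
zs=np.arange(.09,.06,-.002);show("end face",grid([bed(-.033,y,z) for z in zs for y in ys],(len(zs),len(ys))))
zs=np.arange(.048,.036,-.002);show("block side",grid([bed(-.033,y,z) for z in zs for y in ys],(len(zs),len(ys))))
xs=np.arange(-.088,-.101,-.002);show("mark2",grid([bed(x,y,.03) for x in xs for y in ys],(len(xs),len(ys))))
xs=np.arange(-.014,-.027,-.002);show("mark1",grid([bed(x,y,.03) for x in xs for y in ys],(len(xs),len(ys))))
```

```text
end face
30:140/159/143 29:140/159/144 28:140/160/144 27:140/159/144 26:139/158/143 25:137/156/140 24:136/154/138 23:136/153/138 22:135/150/137 21:131/144/132 20:126/136/127 19:114/118/111 18:99/96/89 17:85/75/67 16:73/59/47 15:68/51/35 14:65/44/25 13:65/42/22 12:69/46/27 11:71/48/28 10:71/49/29 9:71/48/28 8:69/45/23 7:71/49/28 6:78/61/44 5:87/81/67 4:102/105/94 3:114/125/112 2:127/143/130 1:137/156/142 0:141/161/147 -1:143/163/149 -2:142/162/148 -3:141/161/147 -4:142/161/148 -5:143/162/150 -6:144/163/151 -7:146/165/152 -8:146/165/153 -9:146/164/152 -10:144/162/151 -11:143/161/149 -12:143/162/149 -13:141/160/147 -14:139/158/144 -15:135/153/139 -16:128/146/130 -17:122/138/122 -18:116/132/115 -19:113/129/112
block side
30:104/114/122 29:105/114/122 28:104/114/122 27:105/114/122 26:105/115/123 25:105/115/123 24:105/115/123 23:104/114/123 22:104/114/123 21:104/114/122 20:104/114/121 19:104/114/122 18:104/114/122 17:105/115/123 16:105/116/124 15:106/116/124 14:106/117/124 13:104/114/120 12:100/108/114 11:95/100/105 10:88/89/90 9:82/80/77 8:80/79/76 7:85/89/90 6:92/103/110 5:97/113/127 4:9
[... 1047 characters left out ...]
196/207 -19:177/195/206
mark1
30:180/198/200 29:179/198/200 28:177/196/198 27:175/194/196 26:175/194/196 25:174/192/195 24:174/193/195 23:175/194/196 22:177/196/198 21:182/200/202 20:182/200/202 19:176/194/198 18:166/185/191 17:146/170/183 16:122/156/176 15:103/146/174 14:91/142/175 13:84/141/179 12:74/137/178 11:66/131/174 10:63/127/169 9:62/123/165 8:61/119/161 7:58/114/155 6:56/110/150 5:53/105/144 4:51/99/135 3:50/94/125 2:48/85/111 1:47/77/97 0:47/68/84 -1:49/61/73 -2:52/57/64 -3:54/55/58 -4:55/55/58 -5:55/57/60 -6:56/58/61 -7:56/57/60 -8:55/56/59 -9:54/56/59 -10:54/57/59 -11:55/57/60 -12:55/57/60 -13:56/57/60 -14:55/57/60 -15:56/57/60 -16:56/58/60 -17:56/59/61 -18:55/60/63 -19:55/60/64
```

Run:
```python
from h import *
for n,L in dict(top=[(303.75,165.75),(395.75,136),(425.75,220.5),(332,250.75)],scene=[(324,289),(230,284.5),(247.5,237)]).items():
    im,d,c=shot(n);g=255-cv2.cvtColor(im,cv2.COLOR_BGR2GRAY).astype(float)
    for u,v in L:
        u,v=int(round(u)),int(round(v));w=g[v-4:v+5,u-4:u+5];w=np.clip(w-np.median(w)-20,0,None);Y,X=np.mgrid[v-4:v+5,u-4:u+5]
        print(n,inbed(ray(c,((w*X).sum()/w.sum(),(w*Y).sum()/w.sum()),.03))*1000,int(w.sum()))
```

```text
top [[101.12265014 107.99251678]] 819
top [[ 102.24134498 -110.25866586]] 812
top [[-100.58005598 -111.09323621]] 638
top [[-102.40670086  106.63106837]] 764
scene [[103.89877422 110.39935172]] 1406
scene [[ 102.2380388  -106.45688226]] 1222
scene [[-103.7182167  -102.38388567]] 154
```

Request:
carry_out(
  targets=[0, 50, 0, 0, 0, 0, 100, 0, 0, 0, 0, 150, 0, 10, 0, 0, 190, 0, 40, 0, 0, 212, 0, 85, 0, 0, 214, 0, 130, 0, 0, 215, 0, 150, 0, 0, 218, 0, 150, 0, 0, 224, 0, 150, 0, 0, 228, 0, 150, 0, 0, 230, 0, 150, 0, 0, 231.5, 0, 150, 0, 0, 232.5, 0, 150, 0, 0, 232.5, 0, 150, 0],
)

```text
clock: 9.6
eef_pos: [0.5029, -0.0513, 0.0636]
tool_rot: [0.581, 0.814, 0.001, 0.001]
ft_force: [2.5, -4.7, 4.0]
width: 0.004
grip_force: 2.4
```

Run:
```python
from h import *
s=read_state();print(inbed(s["eef_pos"])*1000,s["eef_pos"][2],s["ft_force"])
```

```text
[[-54.18153969  -6.72549438]] 0.06364560356027257 [ 2.51672689 -4.71577834  3.98027694]
```

Request:
carry_out(
  targets=[0, -12, 0, 0, 0, 0, -14, 0, -40, 0, 0, -40, 0, -90, 0, 0, -90, 0, -140, 0, 0, -140, 0, -150, 0, 0, -190, 0, -150, 0, 0, -230, 0, -150, 0, 0, -230, 0, -150, 0],
)

```text
clock: 10.4
eef_pos: [0.5762, -0.2745, 0.2132]
tool_rot: [0.583, 0.813, -0.001, 0.001]
ft_force: [-1.2, 0.3, -0.7]
width: 0.0
grip_force: 0.0
```

```bash
python3 sl.py | head -3; ls pics
python3 - <<'E'
from h import *
im,d,c=shot("scene");b=cv2.resize(im[215:285,235:335],None,fx=6,fy=6,interpolation=cv2.INTER_CUBIC)
im,d,c=shot("top");a=cv2.resize(im[185:247,345:425],None,fx=6,fy=6,interpolation=cv2.INTER_CUBIC)
o=np.zeros((600,800,3),np.uint8);o[:372,:480]=a;b=cv2.resize(b,(400,228) if 0 else (320,224));o[376:600,480:800]=b
cv2.imwrite("pics/q1.png",o)
E
```

```text
mark (np.float64(9.705071393402266), np.float64(12.07692307692308)) (np.float64(9.646332046332047), np.float64(14.416666666666664))
plate top blue at z95: y 6.0 15.0
at z50: y -1.0 8.5
crop1.png
p3.png
s2.png
scene0.png
sl10.png
sl5.png
sl8.png
t2.png
top0.png
```

View pics/q1.png

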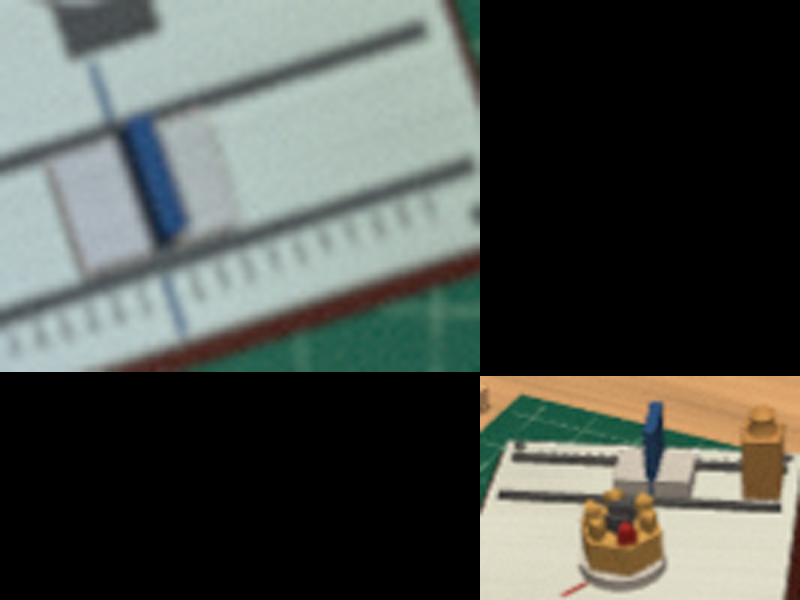

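The plate is now nearly between the two mark lines, which are at (102,92) and (175,305) in this crop. A finer block-edge measurement follows.

```bash
cat > ed.py <<'E'
from h import *
ims=[shot("top") for _ in range(4)];c=ims[0][2];im=np.mean([i[0].astype(np.float32) for i in ims],0)
k=4
def rect(z,x0,x1,y0,y1):
    xs=np.arange(x1,x0,-1/k)/1000; ys=np.arange(y1,y0,-1/k)/1000
    p=proj(c,[bed(x,y,z) for x in xs for y in ys]).reshape(len(xs),len(ys),2).astype(np.float32)
    return cv2.remap(im,p,None,cv2.INTER_LINEAR),ys*1000
for lo,hi in((30,48),(-32,-12)):
    for a,b in((-70,-56),(-54,-40)):
        r,ys=rect(.05,a,b,lo,hi);g=cv2.GaussianBlur(r,(0,0),2).mean(0)
        print(a,b,"G:"," ".join(f"{y:.0f}:{v[1]:.0f}" for y,v in list(zip(ys,g))[::4]))
        dg=np.gradient(g[:,1]);print("  grad extrema y",ys[dg.argmax()],ys[dg.argmin()])
for z,lo,hi in((.095,0,24),):
    r,ys=rect(z,-70,-40,lo,hi);g=r.mean(0);print("plate z95"," ".join(f"{y:.0f}:{v[0]:.0f}/{v[1]:.0f}/{v[2]:.0f}" for y,v in list(zip(ys,g))[::4]))
E
python3 ed.py
```

```text
-70 -56 G: 48:199 47:199 46:199 45:198 44:194 43:186 42:174 41:160 40:151 39:150 38:156 37:165 36:173 35:178 34:181 33:182 32:182 31:181
  grad extrema y 37.25 41.75
-54 -40 G: 48:198 47:198 46:198 45:197 44:193 43:186 42:174 41:161 40:152 39:150 38:155 37:164 36:171 35:176 34:179 33:179 32:179 31:179
  grad extrema y 37.25 41.75
-70 -56 G: -12:179 -13:179 -14:179 -15:179 -16:178 -17:177 -18:176 -19:176 -20:177 -21:180 -22:185 -23:190 -24:194 -25:197 -26:198 -27:198 -28:198 -29:198 -30:197 -31:197
  grad extrema y -22.0 -17.0
-54 -40 G: -12:178 -13:178 -14:178 -15:178 -16:178 -17:177 -18:175 -19:174 -20:175 -21:177 -22:182 -23:187 -24:192 -25:195 -26:197 -27:197 -28:197 -29:197 -30:197 -31:196
  grad extrema y -22.25 -17.5
plate z95 24:185/180/170 23:182/176/166 22:173/168/158 21:158/152/143 20:136/130/121 19:111/104/96 18:87/78/70 17:72/58/48 16:68/49/35 15:77/50/30 14:91/58/32 13:105/67/36 12:116/73/39 11:121/77/40 10:123/78/40 9:123/79/42 8:122/81/48 7:122/88/61 6:127/101/81 5:137/120/106 4:150/140/129 3:162/157/147 2:171/169/159 1:177/175/165
```

Run:
```python
from h import *
for n,b in dict(top=(340,364,148,175),scene=(265,300,250,275)).items():
    im,d,c=shot(n);H,S,V=masks(im)
    ct=big(isred(H,S,V),*b);m=cv2.moments(ct);p=ct.reshape(-1,2).mean(0);q=inbed(ray(c,p,.077))[0]*1000-(0 if n=="top" else np.array([1,3.]))
    print(n,p,q,"ang",np.degrees(np.arctan2(q[1],q[0]-50)))
```

```text
top [351.85714286 159.14285714] [69.27799515  7.52043718] ang 21.310992057778904
scene [280.1875 263.8125] [74.3859395   6.81815287] ang 15.620652565220807
```

Request:
carry_out(
  targets=[0, 50, 0, 0, 0, 0, 100, 0, 0, 0, 0, 150, 0, 10, 0, 0, 190, 0, 40, 0, 0, 212, 0, 85, 0, 0, 214, 0, 130, 0, 0, 215, 0, 150, 0, 0, 218, 0, 150, 0, 0, 224, 0, 150, 0, 0, 227, 0, 150, 0, 0, 229, 0, 150, 0, 0, 230.2, 0, 150, 0, 0, 230.8, 0, 150, 0, 0, 230.8, 0, 150, 0],
)

```text
clock: 12.25
eef_pos: [0.5026, -0.0507, 0.0634]
tool_rot: [0.581, 0.814, 0.001, 0.001]
ft_force: [2.1, -4.1, 3.2]
width: 0.006
grip_force: 2.4
```

Request:
carry_out(
  targets=[0, -12, 0, 0, 0, 0, -14, 0, -40, 0, 0, -15, 0, -80, 0, 40, -15, 0, -110, 0, 85, -15, 0, -110, 0],
)

```text
clock: 12.75
eef_pos: [0.5083, -0.0653, 0.1762]
tool_rot: [0.581, 0.814, 0.002, 0.002]
ft_force: [0.0, 0.2, -0.1]
width: 0.333
grip_force: 0.0
```

Run:
```python
from h import *
s=read_state();print(inbed(s["eef_pos"])*1000,s["eef_pos"])
print(rel(bed(.05,0,.040),13))
```

```text
[[-53.62307905 -21.66458295]] [ 0.50828553 -0.06526599  0.17618393]
(array([ 21.8, 102.9, 136.7]), np.float64(5.9))
```

Request:
carry_out(
  targets=[85, 20, 50, 0, 6, 85, 22, 100, 0, 12, 85, 22, 103, 20, 12, 85, 22, 103, 60, 12, 85, 22, 103, 100, 12, 85, 22, 103, 125, 12, 85, 22, 103, 137, 12, 85, 22, 103, 137, 12],
  grip_force=40,
)

```text
clock: 13.55
eef_pos: [0.596, -0.0107, 0.0341]
tool_rot: [0.663, 0.748, -0.001, -0.001]
ft_force: [0.2, 1.3, -0.4]
width: 0.999
grip_force: 0.0
```

Request:
carry_out(
  targets=[45, 0, 0, 0, 0, 45, 0, 0, 0, 0, 45, 0, 0, 0, 0, 45, 0, 0, 0, 0, 45, 0, 0, 0, 0, 45, 0, 0, 0, 0, 45, 0, 0, 0, 0, 45, 0, 0, 0, 0],
  grip_force=40,
)

```text
clock: 14.35
eef_pos: [0.599, -0.01, 0.0375]
tool_rot: [0.663, 0.749, 0.002, 0.002]
ft_force: [5.4, 0.1, 7.0]
width: 0.628
grip_force: 41.7
```

Run:
```python
from h import *
s=read_state();print(inbed(s["eef_pos"])*1000,s["eef_pos"],s["width"]*85.4,s["ft_force"],s["moment"],s["qpos"])
print(rel(bed(.05,0,.040),-71.1),rel(bed(.05,0,.040),0))
im,d,c=shot("scene");b=cv2.resize(im[215:310,220:340],None,fx=5,fy=5,interpolation=cv2.INTER_CUBIC);cv2.imwrite("pics/g1.png",b)
```

```text
[[50.06376463  1.25902072]] [ 0.59895678 -0.00999233  0.03747637] 53.613710903426245 [5.39612122 0.13292531 7.00205555] [-0.02485341 -1.19792266  0.00848342] [-0.40861472  0.67159935  0.49999189  1.82692939 -0.45180984  0.75269534
  0.45568796]
(array([-1.2,  0.2, -2.5]), np.float64(78.1)) (array([-1.2,  0.2, -2.5]), np.float64(7.0))
```

View pics/g1.png

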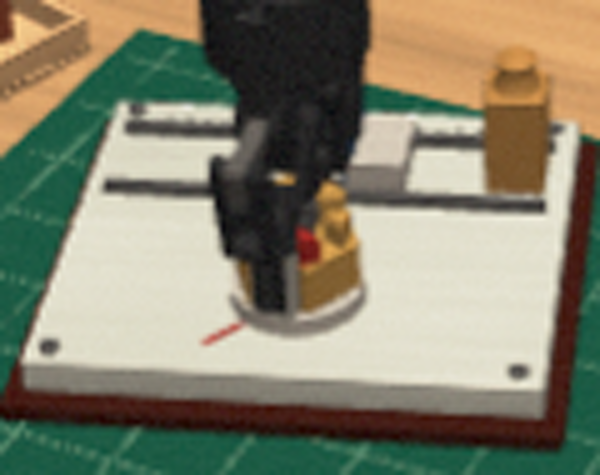

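The scene crop shows the fingers closed on two flats of the nut: the opening reads 53.6 mm. Now turning it clockwise.

Request:
carry_out(
  targets=[45, 0, 0, 0, 5, 45, 0, 0, 0, 10, 45, 0, 0, 0, 15, 45, 0, 0, 0, 20, 45, 0, 0, 0, 25, 45, 0, 0, 0, 30, 45, 0, 0, 0, 35, 45, 0, 0, 0, 40, 45, 0, 0, 0, 45, 45, 0, 0, 0, 50, 45, 0, 0, 0, 55, 45, 0, 0, 0, 60, 45, 0, 0, 0, 65, 45, 0, 0, 0, 70, 45, 0, 0, 0, 73, 45, 0, 0, 0, 76, 45, 0, 0, 0, 77, 45, 0, 0, 0, 77, 45, 0, 0, 0, 77],
  grip_force=60,
)

```text
clock: 16.3
eef_pos: [0.6003, -0.0108, 0.0377]
tool_rot: [0.985, 0.173, 0.004, 0.002]
ft_force: [16.9, -5.1, -0.4]
width: 0.623
grip_force: 62.4
```

Run:
```python
from h import *
s=read_state();print(inbed(s["eef_pos"])*1000,s["eef_pos"],s["width"]*85.4,s["ft_force"],s["moment"],s["qpos"])
print(rel(bed(.05,0,.040),-71.1))
```

```text
[[5.10668469e+01 4.23183265e-02]] [ 0.60029989 -0.01081852  0.03766121] 53.17162158485941 [16.91829858 -5.08058016 -0.40872642] [-1.78154813 -3.42362502 -0.10900002] [-0.62170317  0.78797935  0.81771274  1.83244116 -0.75319613  0.85461799
 -0.65228525]
(array([-1.1,  0. , -2.3]), np.float64(1.1))
```

Request:
carry_out(
  targets=[45, 2, 0, 0, 0.6, 45, 3.5, 0, 0, 1.2, 45, 3.5, 0, 0, 1.2, 45, 3.5, 0, 0, 1.2],
)

```text
clock: 16.7
eef_pos: [0.6004, -0.0108, 0.0375]
tool_rot: [0.987, 0.162, 0.001, 0.001]
ft_force: [-10.5, -7.5, 22.4]
width: 0.621
grip_force: 65.3
```

Run:
```python
from h import *
s=read_state();print(s["eef_pos"],s["ft_force"],s["moment"]);print(rel(bed(.05,0,.040),-71.1))
```

```text
[ 0.60036902 -0.01081035  0.03753138] [-10.53897853  -7.51493553  22.37324406] [-2.39058396  2.02314259  0.09535536]
(array([-1.1,  0. , -2.5]), np.float64(-0.2))
```

Request:
carry_out(
  targets=[85, 0, 0, 0, 0, 85, 0, 0, 0, 0, 85, 0, 0, 0, 0, 85, 0, 0, 0, 0, 85, 0, 0, 0, 0, 85, 0, 0, -20, 0, 85, 0, 0, -60, 0, 85, 0, 0, -110, 0, 85, 0, 0, -160, 0, 85, -60, 0, -200, 0, 85, -110, 0, -200, 0, 85, -150, 0, -200, 0, 85, -150, 0, -200, 0, 85, -150, 0, -200, 0],
)

```text
clock: 18.1
eef_pos: [0.457, -0.0569, 0.2356]
tool_rot: [0.987, 0.163, 0.001, -0.002]
ft_force: [0.6, 0.4, 0.8]
width: 0.994
grip_force: 0.0
```

Run:
```python
from h import *
s=read_state();print(s["eef_pos"],s["ft_force"])
im,d,c=shot("top");H,S,V=masks(im)
brass=(H>18)&(H<32)&(S>110);z=np.zeros(im.shape[:2],np.uint8);z[203:272,196:232]=255
v,u=np.nonzero(brass&(z>0));
P=ray(c,np.c_[u,v],.032)[:,:2];print("brass n",len(P));dd=P-P.mean(0);w,E=np.linalg.eigh(dd.T@dd);a=E[:,1]*np.sign(E[0,1]);print(P.mean(0),np.degrees(np.arctan2(a[1],a[0])),(dd@a).min(),(dd@a).max())
v,u=np.nonzero(isred(H,S,V)&(z>0));Q=ray(c,np.c_[u,v],.072)[:,:2];t=(Q-P.mean(0))@a;print("grip",Q.mean(0),(t.min()+t.max())/2,t.min(),t.max())
a1=cv2.resize(im[140:195,325:385],None,fx=6,fy=6,interpolation=cv2.INTER_CUBIC);b1=cv2.resize(im[200:275,190:240],None,fx=6,fy=6,interpolation=cv2.INTER_CUBIC)
o=np.zeros((450,660,3),np.uint8);o[:330,:360]=a1;o[:,360:]=b1;cv2.imwrite("pics/n1.png",o)
```

```text
[ 0.45697899 -0.05689011  0.23560864] [0.64869249 0.37826022 0.75354882]
brass n 162
[0.44682724 0.3003783 ] 11.313988663269994 -0.07274994085688898 0.059548802414899765
grip [0.45079581 0.29896903] 0.0033864300948235945 -0.013810102465322906 0.020582962654970095
```

View pics/n1.png

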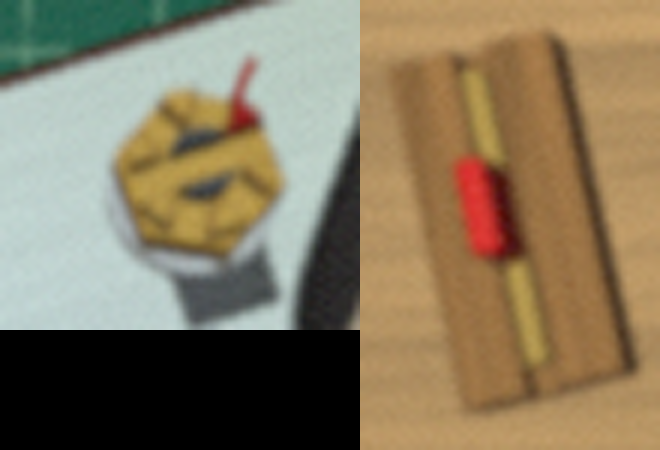

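Left crop: the red tooth at (243,115) is just past the red line, and the slot runs straight through nut and stud. Right crop: the key bar runs from (470,72) to (540,365) with the grip at (487,208).

Run:
```python
from h import *
c=get_calibration("top")
A=ray(c,[(190+112/6,200+72/6),(190+180/6,200+362/6)],.032)[:,:2];d=A[0]-A[1];print(A,np.hypot(*d),np.degrees(np.arctan2(d[1],d[0])),A.mean(0))
R=ray(c,[(190+30/6,200+65/6),(190+195/6,200+30/6),(190+275/6,200+370/6),(190+110/6,200+408/6)],.032)[:,:2];e=R[0]-R[3];f=R[1]-R[2];print("rest",R.mean(0),np.degrees(np.arctan2(e[1],e[0])),np.degrees(np.arctan2(f[1],f[0])),np.hypot(*e))
G=ray(c,[(190+108/6,200+160/6),(190+145/6,200+255/6)],.072)[:,:2];g=G[0]-G[1];print("grip",G.mean(0),np.hypot(*g))
k=np.r_[G.mean(0)*.5+A.mean(0)*.5,.1];print(k,rel(k,14-90))
```

```text
[[0.50411949 0.31413787]
 [0.39807471 0.28488881]] 0.11000455144430807 15.41981380042651 [0.4510971  0.29951334]
rest [0.45080656 0.29711189] 15.537767846237102 15.251584388065606 0.12994441217898048
grip [0.45043859 0.29659867] 0.03622595625804647
[0.45076784 0.29805601 0.1       ] (array([ 106.9, -337.8,  136.4]), np.float64(4.8))
```

Request:
carry_out(
  targets=[60, 107, -339, 20, 3.4, 60, 107, -339, 20, 3.4, 60, 107, -339, 20, 3.4, 60, 107, -339, 20, 3.4, 60, 107, -339, 20, 3.4, 60, 107, -339, 20, 3.4, 60, 107, -339, 20, 3.4, 60, 107, -339, 20, 3.4, 60, 107, -339, 20, 3.4, 60, 107, -339, 60, 3.4, 60, 107, -339, 100, 3.4, 60, 107, -339, 120, 3.4, 60, 107, -339, 120, 3.4],
)

```text
clock: 19.45
eef_pos: [0.45, 0.2964, 0.113]
tool_rot: [0.991, 0.133, -0.001, 0.002]
ft_force: [-0.0, 1.0, 0.3]
width: 0.698
grip_force: 0.0
```

Run:
```python
from h import *
s=read_state();print(s["eef_pos"],s["width"]*85.4,s["qpos"]);print(rel([.451,.299,.037],15.4-90))
```

```text
[0.4499669  0.29642596 0.11302985] 59.58929927490876 [-1.33639096  0.58791346  0.91100544  1.94889355 -0.59075849  0.90101328
 -1.42437826]
(array([ 1.9, -2.4, 76. ]), np.float64(-0.2))
```

Request:
carry_out(
  targets=[60, 1.5, -2, 30, -0.2, 60, 1.5, -2, 60, -0.2, 60, 1.5, -2, 74, -0.2, 60, 1.5, -2, 76, -0.2, 60, 1.5, -2, 76, -0.2],
)

```text
clock: 19.95
eef_pos: [0.4521, 0.3006, 0.0404]
tool_rot: [0.991, 0.135, 0.0, -0.0]
ft_force: [-0.1, 0.3, -0.4]
width: 0.703
grip_force: 0.0
```

Request:
carry_out(
  targets=[5, 0, 0, 0, 0, 5, 0, 0, 0, 0, 5, 0, 0, 0, 0, 5, 0, 0, 0, 0, 5, 0, 0, 0, 0, 5, 0, 0, 0, 0, 5, 0, 0, 0, 0, 5, 0, 0, 0, 0, 5, 0, 0, 0, 0, 5, 0, 0, 0, 0],
  grip_force=50,
)

```text
clock: 20.95
eef_pos: [0.4514, 0.3009, 0.0399]
tool_rot: [0.991, 0.135, 0.0, -0.0]
ft_force: [-3.3, 0.4, 9.3]
width: 0.134
grip_force: 48.8
```

Run:
```python
from h import *
s=read_state();print(s["eef_pos"],s["width"]*85.4,s["ft_force"],s["grip_force"]);print(rel([.451,.299,.037],15.4-90))
```

```text
[0.45140987 0.30094033 0.03991617] 11.437332048004121 [-3.25216176  0.35192423  9.33975157] 48.8328355550766
(array([-0.9,  1.8,  2.9]), np.float64(0.1))
```

Request:
carry_out(
  targets=[5, 0, 0, -10, 0, 5, 0, 0, -30, 0, 5, 0, 0, -70, 0, 5, 0, 0, -120, 0, 5, 0, 0, -160, 0, 5, 0, 0, -190, 0, 5, 0, 0, -190, 0],
)

```text
clock: 21.65
eef_pos: [0.4526, 0.3011, 0.2332]
tool_rot: [0.991, 0.135, 0.002, -0.002]
ft_force: [1.0, -0.3, -2.8]
width: 0.128
grip_force: 49.1
```

Run:
```python
from h import *
s=read_state();print(s["eef_pos"],s["width"]*85.4,s["ft_force"],s["grip_force"])
print(rel(bed(.05,0,.20),np.degrees(YAW)),rel(bed(.05,0,.20),18.9+180))
```

```text
[0.45256264 0.30112854 0.23321056] 10.962479695714135 [ 0.97648995 -0.34986045 -2.79626307] 49.06461954116821
(array([ 57.6, 340.3,  32.5]), np.float64(86.6)) (array([ 57.6, 340.3,  32.5]), np.float64(86.6))
```

Request:
carry_out(
  targets=[5, 58, 340, 5, -93.4, 5, 58, 340, 5, -93.4, 5, 58, 340, 5, -93.4, 5, 58, 340, 5, -93.4, 5, 58, 340, 5, -93.4, 5, 58, 340, 5, -93.4, 5, 58, 340, 5, -93.4, 5, 58, 340, 5, -93.4, 5, 58, 340, 5, -93.4, 5, 58, 340, 5, -93.4, 5, 58, 340, 5, -93.4, 5, 58, 340, 5, -93.4, 5, 58, 340, 5, -93.4, 5, 58, 340, 5, -93.4, 5, 58, 340, 32, -93.4, 5, 58, 340, 60, -93.4, 5, 58, 340, 75, -93.4, 5, 58, 340, 75, -93.4, 5, 58, 340, 75, -93.4],
)

```text
clock: 23.55
eef_pos: [0.5986, -0.0115, 0.155]
tool_rot: [0.581, 0.814, -0.0, 0.0]
ft_force: [0.2, 0.0, -0.6]
width: 0.129
grip_force: 49.2
```

Run:
```python
from h import *
s=read_state();p=s["eef_pos"];print(p,s["width"]*85.4,s["ft_force"],s["qpos"])
print(rel(bed(.05,0,.20),np.degrees(YAW)))
for n,b in dict(top=(320,400,120,200),scene=(225,345,180,290)).items():
    im,d,c=shot(n);H,S,V=masks(im);brass=(H>15)&(H<35)&(S>100)
    e=proj(c,[p+np.r_[(bed(0,y,0)-bed(0,0,0))[:2],-.016] for y in(-.055,0,.055)]);print(n,"predicted bar ends (mid-height)",e.round(1).tolist())
    a=cv2.resize(im[b[2]:b[3],b[0]:b[1]],None,fx=4,fy=4,interpolation=cv2.INTER_CUBIC);cv2.imwrite(f"pics/k_{n}.png",a)
```

```text
[ 0.59859582 -0.01154262  0.1550074 ] 11.029756221200058 [ 0.21927301  0.03449248 -0.64379495] [-0.49116139  0.51798525  0.61176267  1.76808983 -0.35231575  0.96653338
  0.59195891]
(array([  0.1,   0.8, -45. ]), np.float64(0.0))
top predicted bar ends (mid-height) [[387.2, 150.5], [360.9, 159.0], [334.5, 167.5]]
scene predicted bar ends (mid-height) [[252.1, 233.2], [276.3, 234.3], [300.7, 235.3]]
```

View pics/k_scene.png

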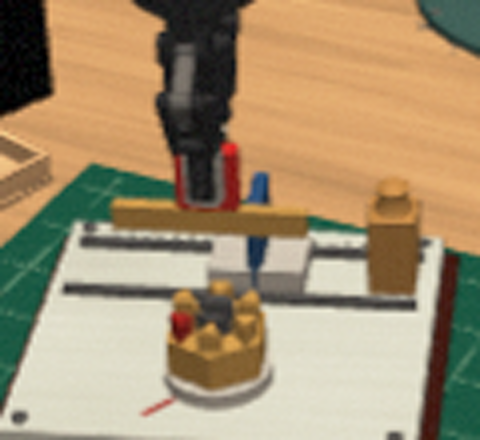

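The bar is level and runs from (112,215) to (307,220) in the crop, so its centre is within about 1 mm of the tool axis. It is in line above the slot.

Request:
carry_out(
  targets=[5, 0.8, 0.8, 15, 0, 5, 0.9, 0.8, 30, 0, 5, 0.9, 0.8, 42, 0, 5, 0.9, 0.8, 47, 0, 5, 0.9, 0.8, 50, 0, 5, 0.9, 0.8, 53, 0, 5, 0.9, 0.8, 55, 0, 5, 0.9, 0.8, 55, 0],
)

```text
clock: 24.45
eef_pos: [0.5988, -0.0102, 0.0993]
tool_rot: [0.581, 0.814, 0.0, 0.0]
ft_force: [-0.5, 0.5, -2.7]
width: 0.132
grip_force: 49.3
```

Run:
```python
from h import *
s=read_state();p=s["eef_pos"];print(p,s["ft_force"],s["moment"]);print(rel(bed(.05,0,.0899),np.degrees(YAW)))
```

```text
[ 0.59875428 -0.01023534  0.09931999] [-0.46954689  0.54909546 -2.7073204 ] [-0.00318473  0.00630782 -0.03055252]
(array([-1.1,  0.2,  9.4]), np.float64(0.0))
```

Already about 5 mm into the slot with no contact force. Continuing down.

Request:
carry_out(
  targets=[5, 0, 0, 3, 0, 5, 0, 0, 6, 0, 5, 0, 0, 8, 0, 5, 0, 0, 9, 0, 5, 0, 0, 9.5, 0, 5, 0, 0, 9.5, 0],
)

```text
clock: 25.05
eef_pos: [0.5987, -0.0103, 0.09]
tool_rot: [0.581, 0.814, -0.0, -0.0]
ft_force: [-1.5, -0.2, 2.2]
width: 0.129
grip_force: 49.7
```

Run:
```python
from h import *
s=read_state();p=s["eef_pos"];print(p,s["ft_force"],s["moment"]);print(rel(bed(.05,0,.0899),np.degrees(YAW)))
```

```text
[ 0.59870776 -0.01028923  0.08996962] [-1.46957142 -0.17420078  2.24642152] [ 0.01836739  0.50833827 -0.00373462]
(array([-1.1,  0.3,  0.1]), np.float64(0.0))
```

Request:
carry_out(
  targets=[20, 0, 0, 0, 0, 30, 0, 0, 0, 0, 40, 0, 0, 0, 0, 50, 0, 0, 0, 0, 50, 0, 0, 0, 0, 50, 0, 0, -20, 0, 50, 0, 0, -60, 0, 50, 0, 0, -110, 0, 50, -40, -20, -140, 0, 50, -90, -40, -140, 0, 50, -140, -60, -140, 0, 50, -190, -80, -140, 0, 50, -230, -80, -140, 0, 50, -230, -80, -140, 0],
)

```text
clock: 26.45
eef_pos: [0.5964, -0.2607, 0.23]
tool_rot: [0.584, 0.812, -0.001, 0.001]
ft_force: [-1.0, -0.1, -0.2]
width: 0.586
grip_force: 0.0
```

```bash
sed -i 's/%d.png/%d_b.png/' sl.py; python3 sl.py|head -3; python3 ed.py
python3 - <<'E'
from h import *
im,d,c=shot("top");a=cv2.resize(im[125:265,285:445],None,fx=3,fy=3,interpolation=cv2.INTER_CUBIC)
im,d,c=shot("scene");b=cv2.resize(im[205:305,225:345],(320,267),interpolation=cv2.INTER_CUBIC)
o=np.zeros((420,800,3),np.uint8);o[:,:480]=a;o[:267,480:]=b;cv2.imwrite("pics/fin.png",o)
e=proj(c,[bed(.05,y,.074)+np.r_[.002,.003,0]*0 for y in(-.055,.055)]);print("scene pred",e)
E
```

```text
mark (np.float64(9.767316572601333), np.float64(10.769230769230766)) (np.float64(9.595329718383768), np.float64(15.854166666666668))
plate top blue at z95: y 6.5 15.5
at z50: y -0.5 9.5
-70 -56 G: 48:207 47:208 46:207 45:204 44:197 43:185 42:171 41:159 40:154 39:159 38:168 37:177 36:184 35:187 34:189 33:189 32:189 31:188
  grad extrema y 38.0 42.5
-54 -40 G: 48:206 47:206 46:206 45:203 44:196 43:185 42:171 41:160 40:155 39:159 38:167 37:176 36:182 35:185 34:187 33:187 32:187 31:186
  grad extrema y 38.0 42.25
-70 -56 G: -12:186 -13:186 -14:186 -15:186 -16:185 -17:184 -18:183 -19:184 -20:188 -21:193 -22:198 -23:202 -24:204 -25:205 -26:206 -27:206 -28:206 -29:206 -30:206 -31:205
  grad extrema y -21.0 -16.5
-54 -40 G: -12:185 -13:185 -14:185 -15:185 -16:184 -17:183 -18:182 -19:181 -20:184 -21:188 -22:194 -23:199 -24:203 -25:204 -26:205 -27:205 -28:205 -29:205 -30:204 -31:204
  grad extrema y -21.5 -17.0
plate z95 24:191/185/175 23:185/179/169 22:173/167/157 21:153/146/137 20:127/120/112 19:101/93/84 18:81/69/59 17:72/54/41 16:76/51/32 15:89/57/32 14:105/66/36 13:118/74/40 12:125/79/42 11:128/81/42 10:128/81/43 9:127/83/47 8:127/88/58 7:130/100/77 6:139/117/101 5:151/138/125 4:164/158/147 3:175/173/162 2:183/181/171 1:186/185/174
scene pred [[254.18196322 257.09364105]
 [301.47210121 259.36236146]]
```

View pics/fin.png

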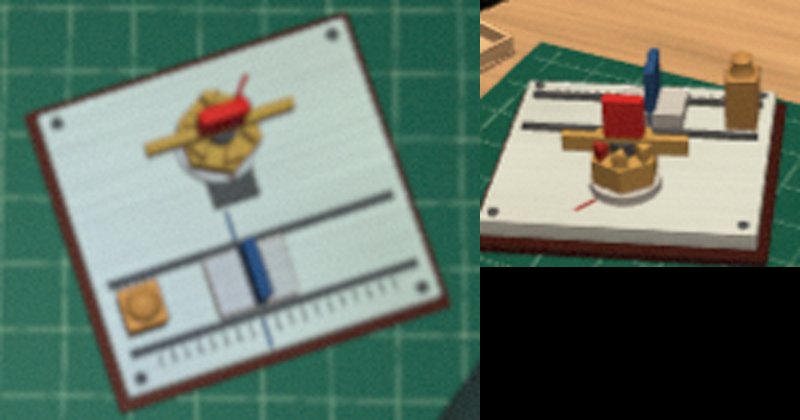

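The key is upright and seated at its predicted height, with bar ends at (562,140) and (687,145) in the scene inset. It is centred on the nut. The slide plate is in line with both mark lines within measurement error. Handing in.

```bash
python3 -c "
from plant import close_job
print(close_job())"
```

```text
the job is handed in; nothing more can be done
None
```

The job is handed in: the slide is at its mark (estimates average 0.3 mm short, uncertain by about 1 mm), the nut is at its first aligned slot after snug, and the brass key is seated upright and centred (to about 1 mm), at about 27 s of the 72 s allowed.

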